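# Lock off the bench changeover isolator

## Task

The boards on this bench need to be worked on dead: swing the isolator's lever back from the mains position to off, so that the padlock hole in its tip lies squarely over the hole in the fixed ear, without carrying it on across to the other supply. Then hang the open padlock with the free leg of its shackle down through both holes, and leave it hanging there, ready to be snapped shut. Leave the other things on the bench where they are.

Things in the scene. Friction and masses are not known exactly. Their poses are not given: they have to be found in the camera images.
- isolator: Grey steel box 220 (x) by 170 (y) by 112 mm high (cover 226 by 176), bolted to the bench. Origin at the centre of its underside, z up. A fixed steel padlock ear, 34 mm wide, 5 mm thick (108 to 113 mm up), sticks out level from its -y wall to 152 mm from the box's middle, with an 18 mm round hole 135 mm from the middle. Two low steel conduits leave the +y wall
- handle (a joint): Angle (rad) of the black lever on the box about the upright axis through its middle. 0 = off: it points along the box's -y, its hole over the ear's hole. Positive (anticlockwise from above, to the box's +x) = mains, about +1; -1 = other supply. Free from -1.15 to +1.15, no click or stop at off; stays where left, friction about 0.45 N m (6 N at the grip)
- pivot (a point): Point on the lever's upright turning axis, at the top of the cover, 112 mm above the bench
- handle_grip (a point): Point inside the lever's black grip, 80 mm out from the turning axis, 140 mm above the bench. The grip is a straight bar 24 mm wide and 32 mm high (heights 120 to 152 mm), from 20 to 108 mm out from the axis; it can be pinched across its width from above (a flat steel strip 26 mm wide runs along its underside; the cover lies 8 mm below the grip)
- handle_hole (a point): Centre of the top face of the round 18 mm hole in the lever's flat steel tip, 135 mm out from the turning axis, 120 mm above the bench. The tip is a plate 34 mm wide, 5 mm thick, ending 152 mm out; it passes 2 mm above the fixed ear
- ear_hole (a point): Centre of the top face of the 18 mm hole in the fixed ear, 113 mm above the bench (underside of the ear: 108 mm)
- padlock: Open brass padlock, 0.2 to 0.34 kg, standing upright, shackle up; one rigid piece. Origin at the centre of its underside, z up along the shackle. Body 54 (x) by 28 (y) by 44 mm high. The shackle, 8 mm round steel bar, rises at x = +17 mm (heel leg), bends over and comes down outside the body at x = +51 mm (free leg). Inside of the bend 105 mm, top 113 mm above the underside
- padlock_heel (a point): Point on the axis of the straight upright heel leg, 90 mm above the padlock's underside (x = +17 mm); the leg can be pinched here along the padlock's y
- padlock_toe (a point): Lower end of the shackle's free leg (x = +51 mm, 49 mm above the padlock's underside): the end that goes down through the holes
- padlock_leg (a point): Point on the axis of the free leg just under the bend (x = +51 mm, 95 mm above the padlock's underside)
- spool: Bystander: reel of bare solder, 62 mm across and 48 mm high, standing on end, origin under its centre
- board_stack: Bystander: stack of four green circuit boards on brass pillars, 170 by 115 mm, 75 mm high, origin under its centre
- meter: Bystander: yellow hand multimeter lying face up, 170 by 82 by 40 mm, origin under its centre
- parts_box: Bystander: clear divided parts box, 110 by 190 by 35 mm, origin under its centre
There are look-alikes about, which are no part of the job. There is more than one size of the padlock; the job needs the middle-sized.

How it is judged:
By the outcome, as a careful person would: the job done as asked, in the order asked, and still so for the second after the job is handed in, with the robot touching nothing.
It also fails if it takes over 66 s, if anything falls off the work surface, if the arm or the gripper's body presses on something with over 40 N, if the wrist force passes 120 N, or if a joint passes its speed limit or range.

## Robot

A 6-joint arm with a two-finger parallel gripper is mounted at the origin on the work surface. World frame = base frame: x ahead of the robot, y to its left, z up, the work surface at z = 0. Lengths are in m, angles in degrees, forces in N, time in s.
With the tool pointing down it reaches from about 0.3 to 0.95 m from the base axis. Payload 3.1 kg.
Tool frame: the origin (TCP) lies on the centre line of the jaws, within the pads' length; the fingertips stand bot.nose_length ahead of it and the grasp point (between the pads) lies 8 mm behind it (bot.nose_length is the distance from the TCP to the fingertips, in m); z points along the fingers, x is the direction in which the jaws open and shut, and the axes are right-handed (so a half turn about z gives the same grasp; the last joint's range is limited). The gripper opens to 85 mm and grips with 20 to 120 N. Pads are 22 mm wide; open, the fingers measure 114 mm over their backs; the gripper's body (76 mm by 85 mm) begins 54 mm behind the grasp point. The pads swing forward as they close: fully open they stand 13 mm farther back than shut.
Start: joints at [63.1, 17.653, 93.61, -0, 68.738, -3.994], TCP at [0.243, 0.576, 0.242] pointing down, gripper open.
Joint ranges: [-175.34, 175.34], [-45.06, 112.39], [2.9, 150.54], [-68.45, 248.45], [3.09, 151.38], [-168.51, 168.51]. Speed limits (degrees/s): [159.86, 159.86, 180, 180, 180, 180].

## Interface

Orientations are given as [roll, pitch, yaw] about the fixed x, y, z axes, in that order (R = Rz(yaw) Ry(pitch) Rx(roll)).
In Python, from bench import bot gives the robot as it stands.
- The arm moves only by the tool play_rows, never from a script. Its argument "rows" is text: rows parted by semicolons, each of 5 numbers parted by spaces: the closure, from 0 (fully open) to 1 (shut), then the shift along the tool's x, y, z in mm, then the turn about the tool's z in rad. In form: claw dx dy dz twist; .... A call has 1 to 8 rows; each row is the pose to reach, as a shift and turn from the pose measured when the call began, along the tool's axes at that moment; what a row does not reach only later rows make up. A row lasts 1/10 s, in which the tool goes at most 50 mm and 8.59 degrees, less where a joint would pass 70% of its speed; a pose out of reach is approached as far as the arm can. A call with a gripper value outside its range is refused whole. The fingers move at their own pace and stop on an object; "force" is the grip in N (left out, the last holds). Time passes only in rows, so rows that repeat a pose let the fingers close. It gives the time, the measured TCP pose, the force and the opening at its end, in the units of the state.
- bot.get_state(): the state, without advancing time (a new reading comes with each control period).
- bot.camera(name): name is "scene" or "top"; returns the picture (400x640x3 uint8, red, green, blue); there is no depth.
- bot.get_calibration(name): a dict with "fx", "fy", "cx", "cy" (pixels), "dist" ([k1, k2, p1, p2, k3] as OpenCV has them; the pictures are not rectified), "camera_from_world" (4x4, takes a point from world to camera coordinates). Camera axes: x right, y up, looking along -z (the intrinsics and any distortion apply to the point x, -y, -z); pixel columns grow to the right and rows downward; lengths in m; the calibration is good to about 2 mm. A picture is of the moment at which its call begins. get_calibration takes no time and is no camera call.
- bot.close_job(): hands the job in, once; it reports no verdict.
The state is a dict: "time": time; "joints": joint angles; "qvel": joint speeds; "tau": joint torques, N m; "tool_pos": TCP position; "ee_rot": TCP orientation; "contact_force": force on the tool from outside, world axes, zero at the start; "moment": the same for the moment, N m; "finger_gap": finger opening in m.
Only numpy, scipy, OpenCV 4.12 (cv2) and the standard library are available. Lean on these libraries where they do the work, as an engineer would, in place of code of your own. Each camera call takes 0.05 s, during which the arm holds its last target. There are 200 camera calls.

## Working session

There is one attempt and no reset: what is moved stays moved. The work goes in short steps, Python scripts to look and compute and a tool call to move; the robot and the scene stay as the last step left them, time stands still between calls to the robot, and variables do not carry over. Pictures are saved under pics/ and viewed, about 8 in all and at most 12, crops included, and the job is handed in when it is done.

Besides the shell and the picture viewer there is one more tool, called after "Emit:" as name(argument=value, ...) on one line, values as JSON. play_rows: Moves the arm, as the interface text tells. Its arguments: {"type":"object","properties":{"rows":{"type":"string"},"force":{"type":"number"}},"required":["rows"]}

```bash
ls; mkdir -p pics
cat > h.py <<'E'
import numpy as np, cv2
from bench import bot
def snap(n,f=None):
    im=bot.camera(n)
    if f: cv2.imwrite('pics/'+f,im[:,:,::-1])
    return im
def ray(n,u,v):
    c=bot.get_calibration(n); K=np.array([[c['fx'],0,c['cx']],[0,c['fy'],c['cy']],[0,0,1]])
    p=cv2.undistortPoints(np.array([[[u,v]]],float),K,np.array(c['dist']))[0,0]
    T=np.linalg.inv(np.array(c['camera_from_world'])); d=T[:3,:3]@np.array([p[0],-p[1],-1]); return T[:3,3],d
def onz(n,u,v,z):
    o,d=ray(n,u,v); return o+d*(z-o[2])/d[2]
def tri(a,b):
    A=[];B=[]
    for o,d in(a,b):
        d=d/np.linalg.norm(d); P=np.eye(3)-np.outer(d,d); A.append(P);B.append(P@o)
    return np.linalg.solve(A[0]+A[1],B[0]+B[1])
def px(n,P):
    c=bot.get_calibration(n); K=np.array([[c['fx'],0,c['cx']],[0,c['fy'],c['cy']],[0,0,1]])
    q=np.array(c['camera_from_world'])@np.append(P,1); q=np.array([[q[0],-q[1],-q[2]]])
    return cv2.projectPoints(q,np.zeros(3),np.zeros(3),K,np.array(c['dist']))[0][0,0]
E
python3 - <<'E'
from h import *
snap('scene','s0.png');snap('top','t0.png')
print(bot.get_state(),bot.nose_length)
for n in('scene','top'):
    c=bot.get_calibration(n);print(n,c['fx'],np.linalg.inv(np.array(c['camera_from_world'])).round(3).tolist())
E
```

```text
pics
{'time': 0.1, 'joints': array([ 6.30993567e+01,  1.77018275e+01,  9.36829901e+01,  1.63907904e-03,
        6.87372369e+01, -3.99453156e+00]), 'qvel': array([ 0.04457242, -0.0978695 , -0.15339338, -0.03345379, -0.1912783 ,
       -0.00564369]), 'tau': array([-7.01575555e-04, -4.16406083e+01, -2.77645379e+01, -8.92834146e-05,
        4.14026334e-03, -2.76198375e-05]), 'tool_pos': array([0.24296041, 0.5750502 , 0.24113042]), 'ee_rot': array([-1.79989975e+02,  1.21651792e-01,  6.70933029e+01]), 'contact_force': array([-0.98337495,  0.40085319,  0.4658363 ]), 'moment': array([-0.03198548, -0.01084987,  0.00985906]), 'finger_gap': 0.08555767076543011} 0.011
scene 459.0291472644296 [[0.853, -0.417, 0.313, 0.991], [0.522, 0.668, -0.531, -0.706], [0.012, 0.617, 0.787, 1.197], [0.0, 0.0, 0.0, 1.0]]
top 497.50466670879376 [[0.018, 0.99, -0.139, 0.358], [-1.0, 0.017, -0.008, -0.003], [-0.006, 0.14, 0.99, 1.821], [0.0, 0.0, 0.0, 1.0]]
```

View pics/s0.png

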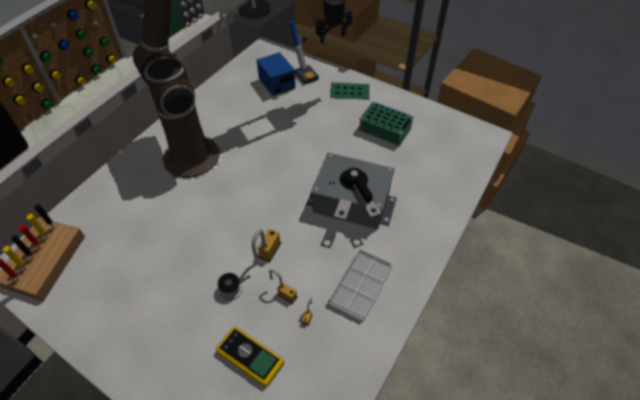

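View pics/t0.png

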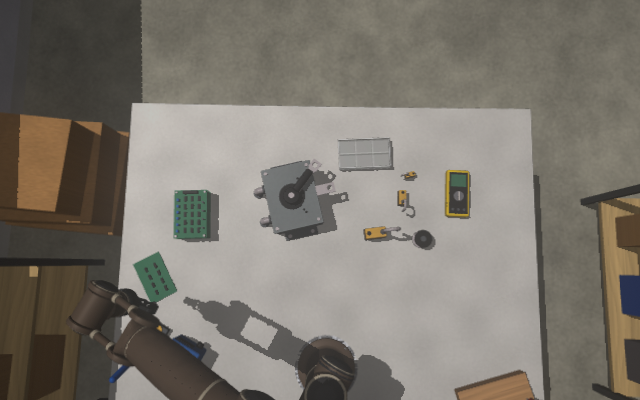

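The top view shows the isolator at about (292,196), lever tip near (316,165) and ear near (322,187). Three padlocks are at (375,232) large, (403,198) middle and (409,175) small. I'll zoom in on these.

Run:
```python
import cv2,numpy as np
s=cv2.imread('pics/s0.png');t=cv2.imread('pics/t0.png')
def c(i,x,y,w,h,k): return cv2.resize(i[y:y+h,x:x+w],(w*k,h*k),interpolation=cv2.INTER_CUBIC)
a=np.hstack([c(t,250,150,100,75,4),c(t,360,160,66,50,6)[:300,:396]])
b=np.hstack([c(s,300,145,100,75,4),c(s,240,225,80,60,5)])
a=a[:,:796];b=np.hstack([c(s,305,145,100,75,4),c(s,255,260,66,50,6)])
cv2.imwrite('pics/c0.png',np.vstack([a,b]))
```

```text
(no output)
```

View pics/c0.png

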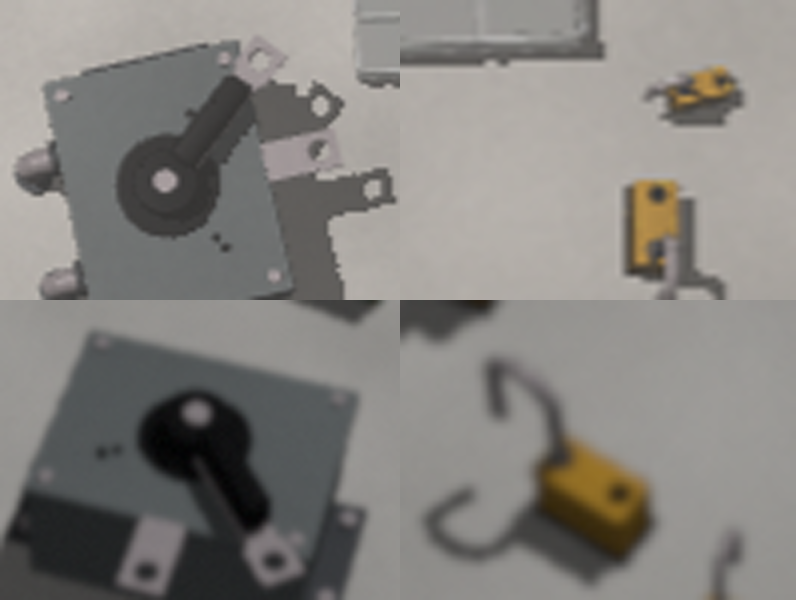

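The crops give clear lever-tip, ear and padlock body holes. The middle padlock's two top holes should be 34 mm apart, so I'll compute them.

Run:
```python
from h import *
t=lambda X,Y,x0,y0,k:((X+.5)/k-.5+x0,(Y+.5)/k-.5+y0)
tip=[('top',*t(261,58,250,150,4)),('scene',*t(274,261,305,145,4))]
ear=[('top',*t(319,150,250,150,4)),('scene',*t(147,271,305,145,4))]
hub=[('top',*t(165,181,250,150,4)),('scene',*t(197,113,305,145,4))]
d1=[('top',*t(257,193,360,160,6)),('scene',*t(220,193,255,260,6))]
d2=[('top',*t(257,250,360,160,6)),('scene',*t(162,155,255,260,6))]
for n,p,z in(('tip',tip,.12),('ear',ear,.113),('hub',hub,None),('d1',d1,.044),('d2',d2,.044)):
    print(n,tri(*[ray(*q) for q in p]).round(4),*[onz(*q,z).round(4) for q in p if z])
# cover
im=cv2.imread('pics/t0.png')[:,:,::-1];hsv=cv2.cvtColor(im,cv2.COLOR_RGB2HSV)
for p in((275,190),(300,225),(390,100),(402,197)):print(p,hsv[p[1],p[0]])
s=cv2.imread('pics/s0.png');hs=cv2.cvtColor(s,cv2.COLOR_BGR2HSV)
for n,h in(('top',hsv),('scene',hs)):
    m=cv2.inRange(h,(10,120,60),(30,255,255));k,l,st,ce=cv2.connectedComponentsWithStats(m)
    for i in range(1,k):
        if st[i,4]>15 : print(n,st[i],ce[i].round(1),onz(n,*ce[i],.03).round(3))
```

```text
tip [0.6987 0.0494 0.1218] [0.7001 0.0501 0.12  ] [0.6973 0.0498 0.12  ]
ear [ 0.6208 -0.0019  0.1124] [ 0.621  -0.0017  0.113 ] [ 0.6206 -0.0026  0.113 ]
hub [0.5873 0.1287 0.1409]
d1 [ 0.6184 -0.265   0.0456] [ 0.6192 -0.2648  0.044 ] [ 0.6174 -0.2648  0.044 ]
d2 [ 0.5845 -0.2642  0.0467] [ 0.5847 -0.2647  0.044 ] [ 0.5837 -0.263   0.044 ]
(275, 190) [ 90   4 117]
(300, 225) [ 90   4 114]
(390, 100) [ 21  33 124]
(402, 197) [ 19 149 173]
top [   0  114   80  109 6517] [ 31.8 166.1] [0.692 1.074 0.03 ]
top [ 76 122  26  13 191] [ 92.  126.2] [0.845 0.873 0.03 ]
top [406 171   9   6  22] [410.5 173.8] [ 0.688 -0.296  0.03 ]
top [445 170  24  47 302] [453.7 194.2] [ 0.615 -0.451  0.03 ]
top [399 190   7  14  65] [401.5 195.8] [ 0.606 -0.264  0.03 ]
top [  6 221  53   8 142] [ 32.6 224.4] [0.482 1.05  0.03 ]
top [365 227  22  12 156] [374.4 232.4] [ 0.472 -0.166  0.03 ]
top [632 227   7  12  21] [634.2 233.1] [ 0.488 -1.075  0.03 ]
top [157 326   5   5  19] [159.2 328. ] [0.128 0.582 0.03 ]
scene [88  0  8  9 54] [91.6  4.1] [-1.175  0.514  0.03 ]
scene [378  17  18  10  49] [386.8  21
[... 877 characters left out ...]
2 0.74  0.03 ]
scene [ 5 77 10 10 69] [ 9.4 81.6] [-0.98  -0.109  0.03 ]
scene [77 77  9  8 47] [80.9 80.2] [-0.685  0.063  0.03 ]
scene [34 83  9  9 57] [38.2 86.9] [-0.821 -0.063  0.03 ]
scene [16 95  9 10 66] [20.1 99.6] [-0.821 -0.157  0.03 ]
scene [505 132  15  23 159] [512.2 143.7] [0.966 0.65  0.03 ]
scene [492 173  13  15  99] [498.2 180.2] [0.977 0.45  0.03 ]
scene [   0  213   82   87 3485] [ 40.8 257. ] [-0.095 -0.579  0.03 ]
scene [259 230  21  28 312] [269.9 243. ] [ 0.468 -0.16   0.03 ]
scene [279 284  17  17 160] [287.6 291.8] [ 0.604 -0.265  0.03 ]
scene [302 311   9  13  79] [306.4 317.2] [ 0.69  -0.301  0.03 ]
scene [216 327  68  60 776] [251.  359.9] [ 0.634 -0.474  0.03 ]
```

```bash
cat >> h.py <<'E'
from scipy.spatial.transform import Rotation as Ro
def plan(P,yaw=None):
    s=bot.get_state(); R=Ro.from_euler('xyz',s['ee_rot'],degrees=True).as_matrix()
    d=R.T@(np.array(P)-s['tool_pos'])*1000
    tw=0 if yaw is None else -np.radians((yaw-s['ee_rot'][2]+180)%360-180)
    print('plan',d.round(1),round(tw,4),'| pos',s['tool_pos'].round(4),s['ee_rot'].round(2),'F',s['contact_force'].round(1),'gap',round(s['finger_gap'],4),'t',s['time'])
E
python3 - <<'E'
from h import *
plan((.6523,.0825,.235),54.7)
E
```

```text
plan [-294.4  568.8    6.7] 0.2163 | pos [0.243  0.5751 0.2411] [-1.7999e+02  1.2000e-01  6.7090e+01] F [-1.   0.4  0.5] gap 0.0856 t 0.1
```

Emit:
play_rows(rows="0 -294.4 568.8 6.7 0.2163;0 -294.4 568.8 6.7 0.2163;0 -294.4 568.8 6.7 0.2163;0 -294.4 568.8 6.7 0.2163;0 -294.4 568.8 6.7 0.2163;0 -294.4 568.8 6.7 0.2163;0 -294.4 568.8 6.7 0.2163;0 -294.4 568.8 6.7 0.2163", force=25)

```text
time: 0.9
tool_pos: [0.4993, 0.266, 0.2374]
ee_rot: [-180.0, 0.1, 54.7]
contact_force: [-0.5, 1.3, 0.2]
finger_gap: 0.0853
```

Run:
```python
from h import *
plan((.6523,.0825,.235),54.7)
```

```text
plan [-61.3 230.9   2.5] 0.0 | pos [0.4993 0.266  0.2374] [-1.80e+02  1.40e-01  5.47e+01] F [-0.5  1.3  0.2] gap 0.0853 t 0.9
```

Emit:
play_rows(rows="0 -61.3 230.9 2.5 0;0 -61.3 230.9 2.5 0;0 -61.3 230.9 2.5 0;0 -61.3 230.9 2.5 0;0 -61.3 230.9 2.5 0;0 -61.3 230.9 2.5 0;0 -61.3 230.9 2.5 0")

```text
time: 1.6
tool_pos: [0.6521, 0.0815, 0.2339]
ee_rot: [-179.9, 0.2, 54.6]
contact_force: [0.2, 0.2, 0.1]
finger_gap: 0.0852
```

Run:
```python
from h import *
plan((.6523,.0825,.135),54.7)
snap('top','t1.png')
```

```text
plan [ 1.3 -0.2 98.9] -0.0023 | pos [0.6521 0.0815 0.2339] [-179.88    0.19   54.57] F [0.2 0.2 0.1] gap 0.0852 t 1.6
```

Emit:
play_rows(rows="0 1 0 40 0;0 1 0 70 0;0 1 0 98 0;0 1 0 98 0;1 1 0 98 0;1 1 0 98 0;1 1 0 98 0;1 1 0 98 0", force=25)

```text
time: 2.45
tool_pos: [0.6529, 0.0835, 0.138]
ee_rot: [180.0, 0.1, 54.7]
contact_force: [-0.4, -0.5, -0.2]
finger_gap: 0.0281
```

Run:
```python
from h import *
snap('top')
plan((.6523,.0825,.135),54.7)
im=np.vstack([cv2.resize(snap('scene')[130:250,290:450],(640,480),interpolation=2)]);cv2.imwrite('pics/c1.png',im[:,:,::-1])
```

```text
plan [-0.8  0.1  3. ] -0.0004 | pos [0.6527 0.0833 0.138 ] [-1.800e+02  1.100e-01  5.468e+01] F [ 0.4 -0.2  0.7] gap 0.0236 t 2.5
```

Run:
```python
from h import *
for i in range(1,8):
    a=-34.7-i*40.8/7; r=np.radians(a); print(i,end=' ');plan((.587+.08*np.cos(r),.1287+.08*np.sin(r),.138),a+90)
```

```text
1 plan [-8.1 -0.2 -0.1] 0.091 | pos [0.6527 0.0832 0.1379] [-1.7999e+02  1.1000e-01  5.4680e+01] F [-0.3  0.4  4.3] gap 0.0234 t 2.55
2 plan [-16.2  -1.4  -0.1] 0.1927 | pos [0.6527 0.0832 0.1379] [-1.7999e+02  1.1000e-01  5.4680e+01] F [-0.3  0.4  4.3] gap 0.0234 t 2.55
3 plan [-24.1  -3.3  -0. ] 0.2944 | pos [0.6527 0.0832 0.1379] [-1.7999e+02  1.1000e-01  5.4680e+01] F [-0.3  0.4  4.3] gap 0.0234 t 2.55
4 plan [-31.8  -6.1  -0. ] 0.3962 | pos [0.6527 0.0832 0.1379] [-1.7999e+02  1.1000e-01  5.4680e+01] F [-0.3  0.4  4.3] gap 0.0234 t 2.55
5 plan [-39.1  -9.6  -0. ] 0.4979 | pos [0.6527 0.0832 0.1379] [-1.7999e+02  1.1000e-01  5.4680e+01] F [-0.3  0.4  4.3] gap 0.0234 t 2.55
6 plan [-46.  -13.8   0. ] 0.5996 | pos [0.6527 0.0832 0.1379] [-1.7999e+02  1.1000e-01  5.4680e+01] F [-0.3  0.4  4.3] gap 0.0234 t 2.55
7 plan [-52.5 -18.8   0. ] 0.7014 | pos [0.6527 0.0832 0.1379] [-1.7999e+02  1.1000e-01  5.4680e+01] F [-0.3  0.4  4.3] gap 0.0234 t 2.55
```

Emit:
play_rows(rows="1 -8 -0.2 0 0.091;1 -16.2 -1.4 0 0.193;1 -24.1 -3.3 0 0.294;1 -31.8 -6.1 0 0.396;1 -39.1 -9.6 0 0.498;1 -46 -13.8 0 0.6;1 -52.5 -18.8 0 0.70;1 -52.5 -18.8 0 0.70")

```text
time: 3.35
tool_pos: [0.607, 0.052, 0.138]
ee_rot: [-180.0, -0.0, 14.4]
contact_force: [1.8, 3.4, -3.2]
finger_gap: 0.0238
```

Run:
```python
from h import *
a=-75.5;r=np.radians(a);plan((.587+.08*np.cos(r),.1287+.08*np.sin(r),.138),a+90)
c=lambda i,x,y:cv2.resize(i[y:y+75,x:x+100],(400,300),interpolation=2)
S=snap('scene','s2.png');T=snap('top','t2.png')
cv2.imwrite('pics/c2.png',np.hstack([c(T,290,150),c(S,310,155)])[:,:,::-1])
```

```text
plan [-0.2  0.7 -0. ] -0.0016 | pos [0.607 0.052 0.138] [-1.7997e+02 -1.0000e-02  1.4410e+01] F [ 1.8  3.4 -3.2] gap 0.0238 t 3.35
```

View pics/c2.png

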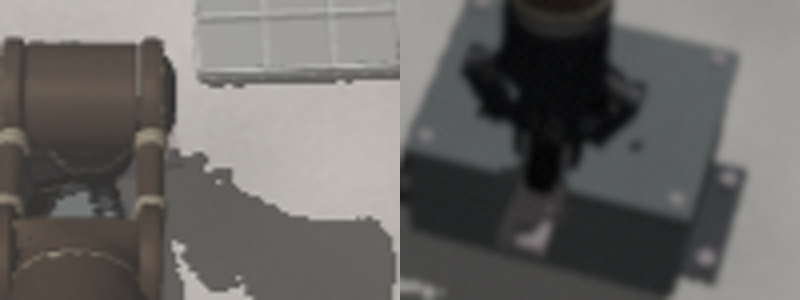

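The lever is close to off in the scene crop: its tip is around (530,230) and covers the ear. The arm hides the top view, so I'll release and lift.

Emit:
play_rows(rows="0.5 0 0 0 0;0.5 0 0 0 0;0.5 0 0 0 0;0.5 0 0 -30 0;0.5 0 0 -75 0;0.5 0 0 -110 0;0.5 0 0 -110 0")

```text
time: 4.15
tool_pos: [0.6117, 0.0517, 0.2555]
ee_rot: [179.8, -0.7, 14.6]
contact_force: [1.0, -0.3, 0.0]
finger_gap: 0.0427
```

Run:
```python
from h import *
plan((.584,-.264,.25),90)
```

```text
plan [-106.4  298.6    5.1] -1.3162 | pos [0.6117 0.0517 0.2555] [179.82  -0.7   14.59] F [ 1.  -0.3  0. ] gap 0.0427 t 4.15
```

Emit:
play_rows(rows="0 -106 298.6 5 -1.316;0 -106 298.6 5 -1.316;0 -106 298.6 5 -1.316;0 -106 298.6 5 -1.316;0 -106 298.6 5 -1.316;0 -106 298.6 5 -1.316;0 -106 298.6 5 -1.316;0 -106 298.6 5 -1.316")

```text
time: 4.95
tool_pos: [0.583, -0.2689, 0.2492]
ee_rot: [179.4, 0.1, 81.0]
contact_force: [-0.6, 0.4, -0.0]
finger_gap: 0.0856
```

Run:
```python
from h import *
plan((.584,-.264,.25),90)
c=lambda i,x,y:cv2.resize(i[y:y+75,x:x+100],(400,300),interpolation=2)
S=snap('scene','s3.png');T=snap('top','t3.png')
cv2.imwrite('pics/c3.png',np.hstack([c(T,250,150),c(S,310,155)])[:,:,::-1])
```

```text
plan [ 5.   0.2 -0.8] -0.1579 | pos [ 0.583  -0.2689  0.2492] [1.7942e+02 7.0000e-02 8.0950e+01] F [-0.6  0.4 -0. ] gap 0.0856 t 4.95
```

View pics/c3.png

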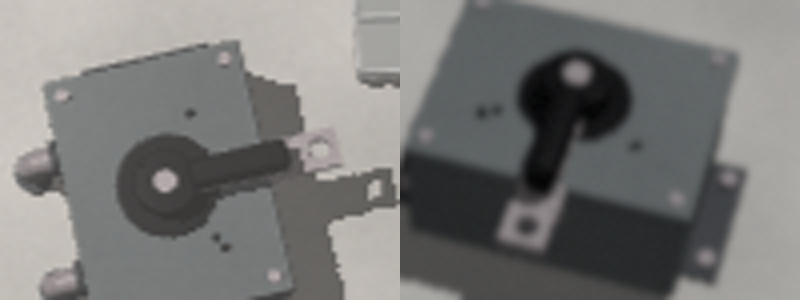

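The lever now lies over the ear, with the hole at about (320,149) in the top crop and (527,225) in the scene crop. I'll check the alignment numerically from the plate outlines before and after.

Run:
```python
from h import *
K=8
def meas(f,n,u,v,r=6):
    im=cv2.cvtColor(cv2.imread('pics/'+f),cv2.COLOR_BGR2GRAY).astype(np.float32)
    p=cv2.getRectSubPix(im,(2*r+1,2*r+1),(u,v)); p=cv2.resize(p,None,fx=K,fy=K,interpolation=cv2.INTER_CUBIC)
    c=p[p.shape[0]//2-24:p.shape[0]//2+24,p.shape[1]//2-24:p.shape[1]//2+24]
    th=(c.min()+np.percentile(c,90))/2; m=np.uint8(p<th); k,l,s,ce=cv2.connectedComponentsWithStats(m)
    mid=(p.shape[1]-1)/2; i=min(range(1,k),key=lambda j:np.hypot(*(ce[j]-mid)))
    return (u+(ce[i][0]-mid)/K,v+(ce[i][1]-mid)/K),s[i][4]/K/K
hub=np.array([.5873,.1287])
for f,n,u,v,z in(('t0.png','top',329.4,187.1,.113),('s0.png','scene',341.4,212.4,.113),('t3.png','top',329.6,187,.12),('s3.png','scene',341.4,211,.12),('t0.png','top',314.9,164.1,.12),('s0.png','scene',373.1,209.9,.12)):
    c,a=meas(f,n,u,v);P=onz(n,*c,z);print(f,np.round(c,2),round(a,1),P.round(4),np.degrees(np.arctan2(*(P[:2]-hub)[::-1])).round(2),np.linalg.norm(P[:2]-hub).round(4))
```

```text
t0.png [328.53 186.59] 14.2 [0.6228 0.0013 0.113 ] -74.41 0.1323
s0.png [341.14 212.46] 13.6 [ 0.6202 -0.0032  0.113 ] -75.99 0.136
t3.png [329.2 184.7] 10.9 [ 0.6284 -0.0009  0.12  ] -72.4 0.136
s3.png [341.29 211.03] 13.8 [ 0.6204 -0.0031  0.12  ] -75.91 0.1359
t0.png [313.55 162.82] 10.1 [0.7046 0.0548 0.12  ] -32.19 0.1386
s0.png [373.09 209.86] 13.6 [0.6972 0.0498 0.12  ] -35.66 0.1353
```

Scene view: the ear hole and lever hole agree within 0.3 mm, so the lever is at off. Next is the padlock grasp.

Run:
```python
from h import *
plan((.5842,-.264,.20),89.5)
```

```text
plan [ 1.4  0.2 49.1] -0.1532 | pos [ 0.5833 -0.2653  0.2491] [ 1.7947e+02 -8.0000e-02  8.0720e+01] F [-1.1  1.5  0.3] gap 0.0855 t 5.05
```

Emit:
play_rows(rows="0 1.4 0.2 20 -0.153;0 1.4 0.2 49 -0.153;0 1.4 0.2 49 -0.153;0 1.4 0.2 49 -0.153")

```text
time: 5.45
tool_pos: [0.5837, -0.2629, 0.1992]
ee_rot: [179.6, -0.1, 89.4]
contact_force: [-0.4, -0.4, 0.8]
finger_gap: 0.0856
```

Run:
```python
from h import *
plan((.5842,-.264,.074),89.5)
```

```text
plan [ -1.2  -0.4 125.2] -0.001 | pos [ 0.5837 -0.2629  0.1992] [ 1.796e+02 -6.000e-02  8.945e+01] F [-0.4 -0.4  0.8] gap 0.0856 t 5.45
```

Emit:
play_rows(rows="0 -1.2 -0.4 40 0;0 -1.2 -0.4 80 0;0 -1.2 -0.4 110 0;0 -1.2 -0.4 125 0;0 -1.2 -0.4 125 0;0 -1.2 -0.4 125 0")

```text
time: 6.05
tool_pos: [0.5857, -0.2646, 0.0761]
ee_rot: [179.4, 0.0, 89.4]
contact_force: [0.8, -0.1, -0.2]
finger_gap: 0.0856
```

Emit:
play_rows(rows="1 0 0 0 0;1 0 0 0 0;1 0 0 0 0;1 0 0 0 0;1 0 0 0 0;1 0 0 0 0;1 0 0 0 0;1 0 0 0 0", force=90)

```text
time: 6.85
tool_pos: [0.5857, -0.2646, 0.0764]
ee_rot: [179.4, 0.0, 89.4]
contact_force: [-0.6, 1.2, 2.9]
finger_gap: 0.0058
```

Run:
```python
from h import *
plan((.5842,-.264,.264),89.5)
```

```text
plan [   0.5    0.3 -187.6] -0.0011 | pos [ 0.5857 -0.2646  0.0764] [1.7945e+02 2.0000e-02 8.9440e+01] F [-0.6  1.2  2.9] gap 0.0058 t 6.85
```

Emit:
play_rows(rows="1 0 0 -10 0;1 0 0 -25 0;1 0 0 -50 0;1 0 0 -80 0;1 0 0 -110 0;1 0 0 -130 0;1 0 0 -130 0;1 0 0 -130 0")

```text
time: 7.65
tool_pos: [0.5844, -0.2645, 0.2068]
ee_rot: [179.4, 0.0, 89.4]
contact_force: [0.6, -0.3, -3.9]
finger_gap: 0.0062
```

Run:
```python
from h import *
snap('top','t4.png');S=snap('scene','s4.png')
s=bot.get_state();p=s['tool_pos'];u,v=px('scene',p).astype(int);u2,v2=px('top',p).astype(int);print(u,v,u2,v2)
c=lambda i,x,y:cv2.resize(i[y-35:y+40,x-50:x+50],(400,300),interpolation=2)
T=cv2.imread('pics/t4.png');cv2.imwrite('pics/c4.png',np.hstack([c(T,u2,v2),c(S[:,:,::-1],u,v)]))
plan(p)
```

```text
276 255 409 195
plan [0. 0. 0.] 0 | pos [ 0.5831 -0.2638  0.2045] [ 1.7963e+02 -8.0000e-02  8.9440e+01] F [-0.9 -0.2 -4.4] gap 0.0057 t 7.75
```

View pics/c4.png

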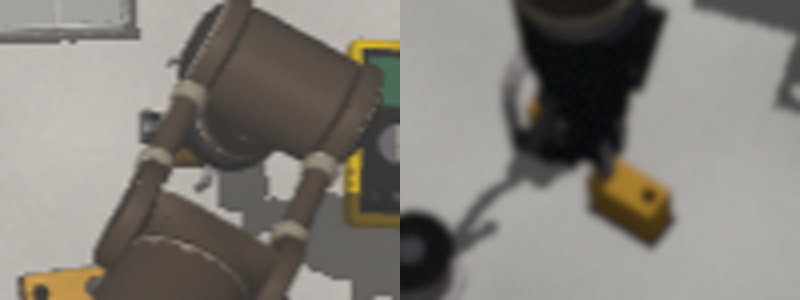

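The padlock is lifted; its body and keyhole dot show at (648,195) in the right crop. Next I'll hover beside the ear with the free leg facing the scene camera.

Run:
```python
from h import *
plan((.655,.006,.207),104.5)
```

```text
plan [270.5  69.2  -1.7] -0.2628 | pos [ 0.5831 -0.2638  0.2045] [ 1.7963e+02 -8.0000e-02  8.9440e+01] F [-0.9 -0.2 -4.4] gap 0.0057 t 7.75
```

Emit:
play_rows(rows="1 30 8 -2 -0.03;1 75 19 -2 -0.07;1 120 31 -2 -0.12;1 165 42 -2 -0.16;1 210 54 -2 -0.2;1 245 63 -2 -0.24;1 270.5 69.2 -2 -0.263;1 270.5 69.2 -2 -0.263")

```text
time: 8.55
tool_pos: [0.6543, 0.0103, 0.2048]
ee_rot: [179.8, -0.1, 104.8]
contact_force: [-0.0, -0.8, -2.9]
finger_gap: 0.0058
```

Emit:
play_rows(rows="1 0 0 0 0;1 0 0 0 0;1 0 0 0 0")

```text
time: 8.85
tool_pos: [0.6535, 0.0092, 0.2038]
ee_rot: [179.9, -0.2, 104.7]
contact_force: [0.2, -0.9, -2.5]
finger_gap: 0.0059
```

Run:
```python
from h import *
S=snap('scene','s5.png');T=snap('top','t5.png')
s=bot.get_state();plan((.655,.006,.182),104.5)
c=lambda i,x,y:cv2.resize(i[y-37:y+38,x-50:x+50],(800,600),interpolation=2)
u,v=px('scene',s['tool_pos']).astype(int);print(u,v)
print('toe',px('scene',s['tool_pos']+[-.0355*.968,-.0355*.25,-.0764+.049]))
cv2.imwrite('pics/c5.png',c(S[:,:,::-1],u,v))
```

```text
plan [-3.3  0.1 22.5] 0.0031 | pos [0.6541 0.0091 0.2046] [ 1.7981e+02 -1.5000e-01  1.0468e+02] F [ 1.  -0.7 -2.7] gap 0.0058 t 8.95
355 195
toe [342.37309533 198.11291997]
```

View pics/c5.png

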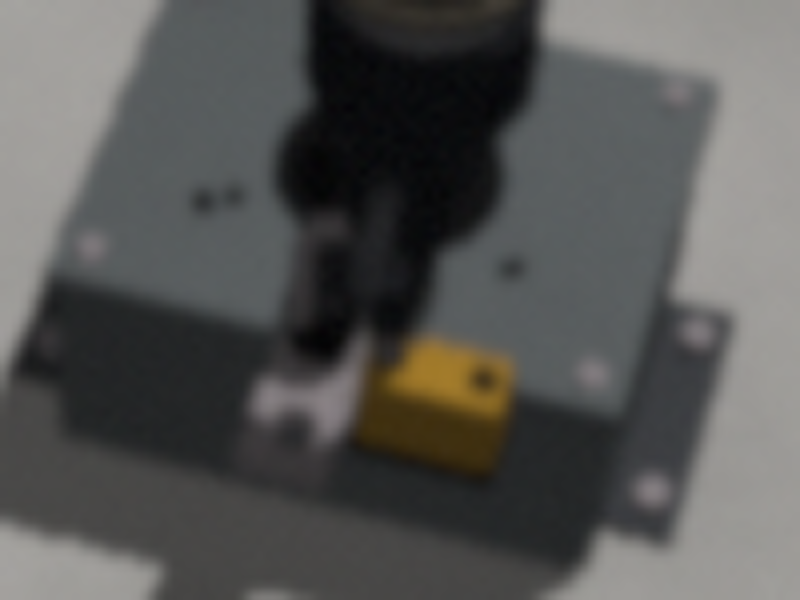

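Run:
```python
from h import *
a=onz('scene',365.2,204.8,.1722);b=onz('scene',353.3,201.6,.1722)
print(a,b,np.linalg.norm(a-b),np.degrees(np.arctan2(*(b-a)[:2][::-1])))
s=bot.get_state();R=Ro.from_euler('xyz',s['ee_rot'],degrees=True).as_matrix()
print(R.T@(a-s['tool_pos'])*1000,R.T@(b-s['tool_pos'])*1000)
A=cv2.imread('pics/s3.png');B=cv2.imread('pics/s5.png')
f=lambda i:cv2.resize(cv2.convertScaleAbs(i[175:225,325:375],alpha=2.5),(400,400),interpolation=2)
cv2.imwrite('pics/c6.png',np.hstack([f(A),f(B)]))
```

```text
[0.68428069 0.01709645 0.1722    ] [0.65032932 0.00924064 0.1722    ] 0.0348483740353947 -166.97194930743845
[-1.86646605e-02  3.11590128e+01  3.24566496e+01] [ 0.98466408 -3.67473395 32.34444913]
```

View pics/c6.png

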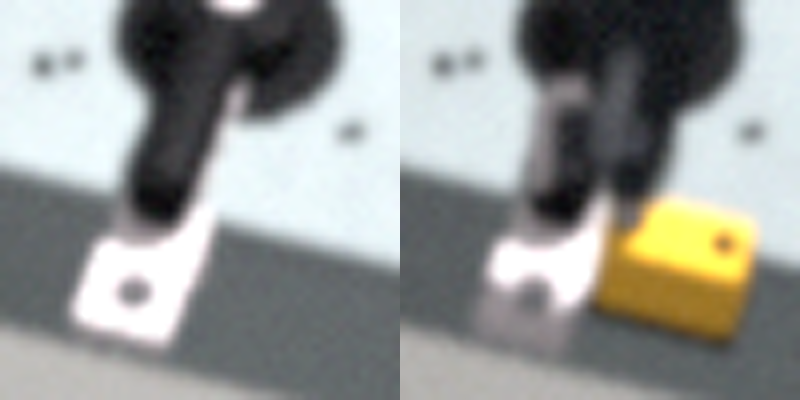

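Run:
```python
from h import *
s=bot.get_state();R=Ro.from_euler('xyz',s['ee_rot'],degrees=True).as_matrix()
print(R.T@(onz('scene',342.5,198.7,.177)-s['tool_pos'])*1000)
plan((.6286,-.0384,.2076),14.5)
```

```text
[ -1.7443358  -34.69971159  27.4352408 ]
plan [-39.5 -36.6  -3.3] 1.5739 | pos [0.6541 0.0091 0.2046] [ 1.7981e+02 -1.5000e-01  1.0468e+02] F [ 1.  -0.7 -2.7] gap 0.0058 t 8.95
```

Emit:
play_rows(rows="1 0 -2 -3 0.14;1 -2 -5 -3 0.28;1 -5 -8 -3 0.42;1 -8 -12 -3 0.56;1 -12 -16 -3 0.7;1 -16 -20 -3 0.84;1 -20 -24 -3 0.98;1 -25 -28 -3 1.12")

```text
time: 9.75
tool_pos: [0.6331, -0.0232, 0.2077]
ee_rot: [-180.0, -0.3, 40.1]
contact_force: [-0.8, 0.8, -3.3]
finger_gap: 0.0061
```

Run:
```python
from h import *
plan((.6286,-.0384,.2076),14.5)
```

```text
plan [-13.3   8.7   0. ] 0.4468 | pos [ 0.6331 -0.0232  0.2077] [-179.96   -0.25   40.1 ] F [-0.8  0.8 -3.3] gap 0.0061 t 9.75
```

Emit:
play_rows(rows="1 -4 3 0 0.14;1 -8 6 0 0.28;1 -12 8 0 0.4;1 -13.3 8.7 0 0.447;1 -13.3 8.7 0 0.447;1 -13.3 8.7 0 0.447;1 -13.3 8.7 0 0.447")

```text
time: 10.45
tool_pos: [0.6286, -0.0386, 0.2078]
ee_rot: [-179.9, -0.2, 14.5]
contact_force: [-0.5, 0.2, -2.9]
finger_gap: 0.006
```

Run:
```python
from h import *
S=snap('scene','s7.png');T=snap('top','t7.png')
plan((.6286,-.0384,.160),14.5)
s=bot.get_state();u,v=px('scene',s['tool_pos']).astype(int);print(u,v)
f=lambda i:cv2.resize(cv2.convertScaleAbs(i[170:230,310:390],alpha=2.2),(800,600),interpolation=2)
cv2.imwrite('pics/c7.png',f(S[:,:,::-1]))
```

```text
plan [-0.2  0.1 47.7] 0.0002 | pos [ 0.6286 -0.0384  0.2077] [-179.86   -0.22   14.51] F [ 1.3  0.6 -2.7] gap 0.0058 t 10.55
338 202
```

View pics/c7.png

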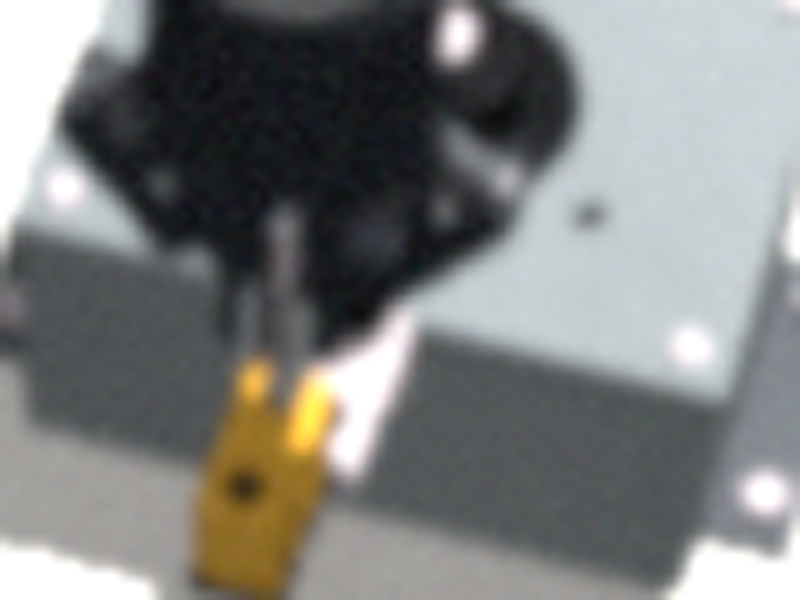

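Run:
```python
from h import *
s=bot.get_state();R=Ro.from_euler('xyz',s['ee_rot'],degrees=True).as_matrix()
print(R.T@(onz('scene',333.75,218.25,.1753)-s['tool_pos'])*1000)
```

```text
[-2.82049721 33.21686383 32.27236549]
```

Emit:
play_rows(rows="1 0 -0.5 20 0;1 0 -0.5 40 0;1 0 -0.5 52 0;1 0 -0.5 56 0;1 0 -0.5 60 0;1 0 -0.5 64 0;1 0 -0.5 68 0;1 0 -0.5 68 0")

```text
time: 11.35
tool_pos: [0.6286, -0.0376, 0.1395]
ee_rot: [-179.9, -0.2, 14.5]
contact_force: [-0.4, -1.0, -4.2]
finger_gap: 0.0058
```

No contact force with the toe at about 0.112, so it has entered the lever hole. I'll continue down.

Emit:
play_rows(rows="1 0 0 4 0;1 0 0 8 0;1 0 0 12 0;1 0 0 16 0;1 0 0 20 0;1 0 0 24 0;1 0 0 24 0")

```text
time: 12.05
tool_pos: [0.628, -0.0375, 0.1146]
ee_rot: [-179.8, -0.1, 14.5]
contact_force: [0.2, -0.4, -2.9]
finger_gap: 0.006
```

Emit:
play_rows(rows="1 0 0 5 0;1 0 0 10 0;1 0 0 15 0;1 0 0 18 0;1 0 0 20 0;1 0 0 21 0;1 0 0 21 0")

```text
time: 12.75
tool_pos: [0.628, -0.0372, 0.0939]
ee_rot: [-179.8, -0.1, 14.5]
contact_force: [-2.0, 1.3, -0.8]
finger_gap: 0.0059
```

Run:
```python
from h import *
S=snap('scene','s8.png');T=snap('top','t8.png')
plan((.6286,-.0384,.0914),14.5)
f=lambda i:cv2.resize(cv2.convertScaleAbs(i[170:245,300:400],alpha=2.2),(800,600),interpolation=2)
cv2.imwrite('pics/c8.png',f(S[:,:,::-1]))
```

```text
plan [0.2 1.3 2.5] 0.0003 | pos [ 0.628  -0.0372  0.0939] [-1.798e+02 -1.200e-01  1.452e+01] F [-1.5  0.4 -1.6] gap 0.006 t 12.85
```

View pics/c8.png

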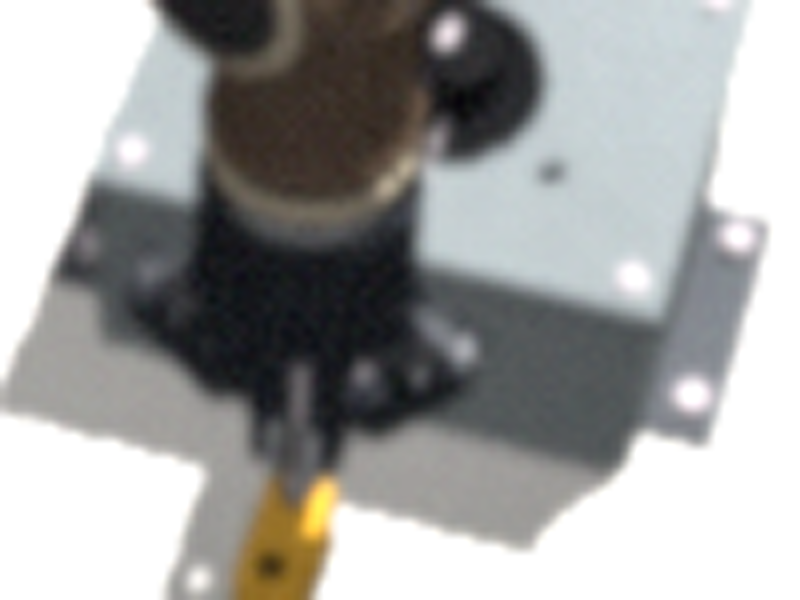

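The padlock is inserted and the toe is about 40 mm below the ear underside. I'll release and lift.

Emit:
play_rows(rows="0.1 0 0 0 0;0.1 0 0 0 0;0.1 0 0 0 0;0.1 0 0 0 0;0.1 0 0 0 0;0.1 0 0 0 0;0.1 0 0 0 0;0.1 0 0 0 0")

```text
time: 13.65
tool_pos: [0.628, -0.0372, 0.0939]
ee_rot: [-179.8, -0.1, 14.5]
contact_force: [-0.1, 0.1, -0.1]
finger_gap: 0.0767
```

Emit:
play_rows(rows="0.1 0 0 -15 0;0.1 0 0 -35 0;0.1 0 0 -60 0;0.1 0 0 -90 0;0.1 0 0 -120 0;0.1 0 0 -150 0;0.1 0 0 -150 0")

```text
time: 14.35
tool_pos: [0.6316, -0.0382, 0.2513]
ee_rot: [179.9, -0.8, 14.5]
contact_force: [1.1, -0.5, 0.3]
finger_gap: 0.0768
```

Run:
```python
from h import *
plan((.4,-.25,.25),14.5)
```

```text
plan [-277.3  146.9   -2.3] 0.0005 | pos [ 0.6316 -0.0382  0.2513] [179.93  -0.78  14.53] F [ 1.1 -0.5  0.3] gap 0.0768 t 14.35
```

Emit:
play_rows(rows="0.1 -277 147 -10 0;0.1 -277 147 -10 0;0.1 -277 147 -10 0;0.1 -277 147 -10 0;0.1 -277 147 -10 0;0.1 -277 147 -10 0;0.1 -277 147 -10 0;0.1 -277 147 -10 0")

```text
time: 15.15
tool_pos: [0.3991, -0.251, 0.2579]
ee_rot: [179.9, -0.8, 14.3]
contact_force: [-0.2, 0.3, -1.1]
finger_gap: 0.0768
```

Run:
```python
from h import *
S=snap('scene','s9.png');T=snap('top','t9.png')
c=lambda i,x,y:cv2.resize(cv2.convertScaleAbs(i[y:y+75,x:x+66],alpha=1.5),(396,450),interpolation=2)
cv2.imwrite('pics/c9.png',np.hstack([c(T,285,155),c(S,310,175)])[:,:,::-1])
print(bot.get_state()['time'])
```

```text
15.25
```

View pics/c9.png

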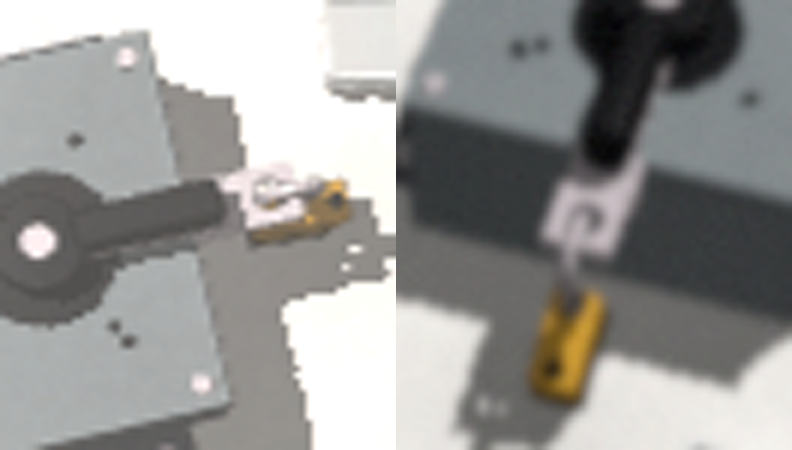

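The padlock hangs from the lever hole at (585,222) in the scene crop, body outward and low at (570,345), and the lever still lies over the ear. I'll do one stillness and bystander check, then hand in.

Emit:
play_rows(rows="0.1 0 0 0 0;0.1 0 0 0 0;0.1 0 0 0 0;0.1 0 0 0 0;0.1 0 0 0 0;0.1 0 0 0 0;0.1 0 0 0 0;0.1 0 0 0 0")

```text
time: 16.05
tool_pos: [0.4007, -0.2497, 0.2578]
ee_rot: [179.9, -0.8, 14.5]
contact_force: [-0.1, -1.1, -0.4]
finger_gap: 0.0766
```

Run:
```python
from h import *
S=snap('scene','s10.png');A=cv2.imread('pics/s9.png')[:,:,::-1];Z=cv2.imread('pics/s3.png')[:,:,::-1];s0=cv2.imread('pics/s0.png')[:,:,::-1]
d=lambda a,b,x,y,w,h:(cv2.absdiff(a,b)[y:y+h,x:x+w].max(),cv2.absdiff(a,b)[y:y+h,x:x+w].mean().round(2))
print('padlock still',d(S,A,315,200,50,50),'lever vs s3',d(S,Z,310,160,60,45),'noise',d(S,A,310,160,60,45))
for n,b in(('boards',(355,100,60,45)),('meter',(212,322,75,65)),('small padlock',(298,295,20,35)),('parts',(328,250,65,72)),('spool',(215,270,25,32)),('big lock',(250,225,32,40))):print(n,d(S,s0,*b))
ok=bot.close_job();print(ok)
```

```text
padlock still (np.uint8(6), np.float64(0.63)) lever vs s3 (np.uint8(12), np.float64(5.34)) noise (np.uint8(7), np.float64(0.71))
boards (np.uint8(11), np.float64(4.97))
meter (np.uint8(11), np.float64(6.06))
small padlock (np.uint8(25), np.float64(7.46))
parts (np.uint8(23), np.float64(7.75))
spool (np.uint8(27), np.float64(4.34))
big lock (np.uint8(10), np.float64(6.04))
the job is handed in; nothing more can be done
None
```

The lever is back at off, and the middle-sized padlock hangs open with its free leg down through both holes. I handed the job in at about 16 s of the 66 s allowed.

- **Lever:** I swung it back about 40° from mains, without crossing to the other supply. In the scene camera the lever hole and the ear hole then agreed within about 0.3 mm. The top camera's automatic reading put them about 6 mm apart, but its hole outline was poor. I relied on the scene view and the top picture by eye.
- **Padlock:** It went in with no contact force from the lever surface down to the bend, and was released with the robot clear. The last pictures show it hanging with its body outside the ear. It was still over the final 0.8 s, with only camera noise between frames.
- **After release:** The lever had not visibly moved since the padlock went on.
- **Bystanders:** I compared their areas of the picture before and after. The boards, meter and large padlock showed only an overall brightness shift. The small padlock, parts box and solder spool showed slightly larger differences, up to 27 grey levels. I took those for shadow or edge effects, as the arm went near none of them, but did not check further.

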